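Find the cover that does not rock under the straightedge

ROBOT

A 6-joint arm with a two-finger parallel gripper is mounted at the origin on the work surface. World frame = base frame: x ahead of the robot, y to its left, z up, the work surface at z = 0. Lengths are in m, angles in rad, forces in N, time in s.
With the tool pointing down it reaches from about 0.325 to 0.775 m from the base axis. Payload 5.5 kg.
Tool frame: the origin (TCP) lies midway between the tips of the shut fingers; the grasp point (between the pads) lies 19 mm behind it (env.hold_point_z is the distance from the TCP to the grasp point, in m); z points along the fingers, y is the line along which they close (so a half turn about z gives the same grasp; the last joint's range is limited). The gripper opens to 88 mm and grips with 3 to 60 N. Pads are 20 mm wide; open, the fingers measure 115 mm over their backs; the gripper's body (75 mm by 178 mm) begins 61 mm behind the grasp point.
Start: joints at [1.196, 0.091, 1.231, -0, 1.82, -0.057], TCP at [0.187, 0.57, 0.186] pointing down, gripper open.
Joint ranges: [-2.87, 2.87], [-0.86, 2.18], [0.17, 2.46], [-1.51, 4.65], [0.06, 2.69], [-2.65, 2.65]. Speed limits (rad/s): [2.57, 2.57, 3.01, 3.14, 3.14, 3.14].

INTERFACE

Orientations are given as a rotation vector (axis times angle).
In Python, from plant import status, capture, calibration, env gives the robot as it stands. The module is installed in compiled form; this text tells all that it offers.
- The arm moves only by the tool servo_tool, never from a script. Its argument "increments" is a list of rows, each a list of 6 numbers: the shift along the tool's x, y, z in cm, then the turn, a rotation vector about the tool's x, y, z in rad. A call has 1 to 20 rows; each row shifts and turns the commanded pose from where the row before left it, along the tool's axes as they then stand; what a row does not reach is not made up. A row lasts 1/10 s, in which the tool goes at most 50 mm and 8.59 degrees, less where a joint would pass 70% of its speed; a pose out of reach is approached as far as the arm can. A call is refused whole if a number of a shift passes 5 or a number of a turn 0.15, either way. A call with a gripper value outside its range is refused whole. "gripper" is the closure, from 0 (fully open) to 1 (shut), set as the call begins (left out, the last holds). The fingers move at their own pace and stop on an object; the grip force is fixed at half the most. Time passes only in rows, so rows that do not move let the fingers close. It gives the time, the measured TCP pose, the force, the opening and the grip force at its end, in the units of the state.
- status.read_state(): the state, without advancing time (a new reading comes with each control period).
- capture(name): name is "side" or "top" or "wrist"; returns the picture (480x640x3 uint8, red, green, blue); there is no depth.
- calibration(name): a dict with "mtx" (3x3 intrinsics, pixels), "k1" (the pictures are not rectified: a ray, as slopes to the right and down, at radius r is drawn at 1 + k1 r^2 times it, then the intrinsics apply), "R" (3x3) and "t" (3): a world point X has camera coordinates R X + t. Camera axes: x right, y down, z forward; pixel columns grow to the right and rows downward; lengths in m; the calibration is good to about 2 mm. A picture is of the moment at which its call begins: read the wrist's pose just before it. calibration takes no time and is no camera call; for the wrist camera it gives the pose at the moment of the call.
- env.job_done(): hands the job in; it is judged then, once.
The state is a dict: "time_s": time; "qpos": joint angles; "joint_vel": joint speeds; "joint_torque": joint torques, N m; "position": TCP position; "ee_rot": TCP orientation; "contact_force": force on the tool from outside, world axes, zero at the start; "moment": the same for the moment, N m; "finger_gap": finger opening in m; "finger_force": force on a finger pad.
Only numpy, scipy, OpenCV 4.12 (cv2) and the standard library are available. Lean on these libraries where they do the work, as an engineer would, in place of code of your own. Each camera call takes 0.05 s, during which the arm holds its last target. There are 200 camera calls.

TASK

One of the two green machined covers has a hub that stands proud of its lands. Lay the straightedge softly lengthwise across the middle of a cover, over both bright lands and the hub, let go, and press with the fingertips gently but firmly (about 5 to 10 N, never over 25 N), first on its red end and then on its white end, to feel whether it rocks; if it does, move it to the other cover and test it there in the same way. Finish with the straightedge lying on the cover where it passed this test without rocking, let go, with the ring gauge, glass cube and blue sample box left where they are.

Things in the scene. Friction and masses are not known exactly. Their poses are not given: they have to be found in the camera images.
- straightedge: Steel straightedge, a bar 180 x 30 x 14 mm, about 0.36 kg (varies). Origin at the centre of its underside, x along the bar towards the red end, z up. A blue grip block 56 (x) x 24 (y) x 34 mm stands on its middle, so its top is 48 mm above the underside: take it by the block, across the 24 mm. It starts lying lengthwise on a black rubber pad 120 x 46 x 10 mm.
- red_end (a point): Centre of the red mark on the bar's top face, 72 mm from the middle at +x, 14 mm above the underside: the place to press. The mark is 24 mm long.
- white_end (a point): Centre of the white mark on the bar's top face, 72 mm from the middle at -x, 14 mm above the underside: the place to press. The mark is 24 mm long.
- cover_1: The cover to the robot's left (+y). Green cover fixed to the bench, 170 x 120 x 20 mm; origin at the centre of its underside, x along its length, z up. Two bright lands (x from 55 to 85 mm either way, 120 mm long in y) stand 6 mm above it, tops 26 mm above the origin; between them at its centre a flat round hub 36 mm across.
- cover_2: The cover to the robot's right (-y). Green cover fixed to the bench, 170 x 120 x 20 mm; origin at the centre of its underside, x along its length, z up. Two bright lands (x from 55 to 85 mm either way, 120 mm long in y) stand 6 mm above it, tops 26 mm above the origin; between them at its centre a flat round hub 36 mm across.
- cover_1_mid (a point): Centre of the left cover, at the height of the lands' tops. The hub here is 0.8 mm below the lands on one cover (bar sits firm on both lands) and 2.2 mm above on the other; which one varies. There the bar balances level on the hub until an end is pressed: that end drops 2 to 3 mm onto its land under 1 to 2 N (lean about 0.03 rad).
- cover_2_mid (a point): Centre of the right cover, at the height of the lands' tops. The hub here is 0.8 mm below the lands on one cover (bar sits firm on both lands) and 2.2 mm above on the other; which one varies. There the bar balances level on the hub until an end is pressed: that end drops 2 to 3 mm onto its land under 1 to 2 N (lean about 0.03 rad).
- sample_box: Blue ribbed sample box, 28 x 28 x 32 mm, loose bystander; origin at the centre of its underside.
- glass_cube: Glass cube on a black foot, 36 x 36 x 34 mm, loose bystander; origin at the centre of its underside.
- ring_gauge: Short steel gauge disc, 44 mm across, 18 mm high, loose bystander; origin at the centre of its underside.
Not all that is in view belongs to the job. There is more than one size of the straightedge; the job needs the largest.

How it is judged:
By the outcome, as a careful person would: the job done as asked, in the order asked, and still so for the second after the job is handed in, with the robot touching nothing.
It also fails if it takes over 72 s, if anything falls off the work surface, if the arm or the gripper's body presses on something with over 40 N, if the wrist force passes 120 N, or if a joint passes its speed limit or range.

## Working session

There is one attempt and no reset: what is moved stays moved. The work goes in short steps, Python scripts to look and compute and a tool call to move; the robot and the scene stay as the last step left them, time stands still between calls to the robot, and variables do not carry over. Pictures are saved under pics/ and viewed, at most 10 in all, crops included, and the job is handed in when it is done.

Besides the shell and the picture viewer there is one more tool, called after "Emit:" by a JSON object that holds its "fn" and its "kwargs", one argument or row to a line. servo_tool: Moves the arm, as the interface text tells. Its arguments: {"type":"object","properties":{"increments":{"type":"array"},"gripper":{"type":"number"}},"required":["increments"]}

```bash
mkdir -p pics; cat > h.py <<'E'
import numpy as np,cv2
from plant import status,capture,calibration,env
def pix2w(name,uv,z,cal=None):
    c=cal or calibration(name);K=np.array(c["mtx"]);R=np.array(c["R"]);t=np.array(c["t"])
    out=[]
    for p in np.atleast_2d(uv):
        s=cv2.undistortPoints(np.array([[p]],float),K,np.array([c["k1"],0,0,0.]))[0,0]
        d=R.T@np.array([s[0],s[1],1]);o=-R.T@t
        out.append(o+d*(z-o[2])/d[2])
    return np.array(out)
def snap(name,f):
    im=capture(name);cv2.imwrite(f"pics/{f}.png",im[:,:,::-1]);return im
E
python3 - <<'E'
from h import *
a=snap("top","top1");b=snap("side","side1")
s=status.read_state();print(s["time_s"],s["ee_rot"],s["finger_gap"],env.hold_point_z)
for n in("top","side","wrist"):
  c=calibration(n);print(n,c["mtx"][0][0],c["k1"],-np.array(c["R"]).T@c["t"],np.round(c["R"],2).tolist())
E
```

```text
0.1 [-4.97022615e-01 -3.10165969e+00  2.65843248e-03] 0.08801053033035448 0.0187
top 505.51187340666496 -0.04759879898882639 [0.29083117 0.03126068 1.23784054] [[0.01, -1.0, 0.02], [-0.99, -0.01, -0.14], [0.14, -0.02, -0.99]]
side 455.7767505737628 -0.07544805929040838 [ 0.05397656 -0.41190865  0.78241496] [[0.71, -0.7, 0.02], [-0.53, -0.56, -0.64], [0.46, 0.45, -0.77]]
wrist 369.802626526163 0.004900964669958773 [0.11907988 0.59156807 0.38370396] [[0.31, 0.95, -0.0], [0.92, -0.3, 0.27], [0.25, -0.08, -0.96]]
```

View pics/top1.png

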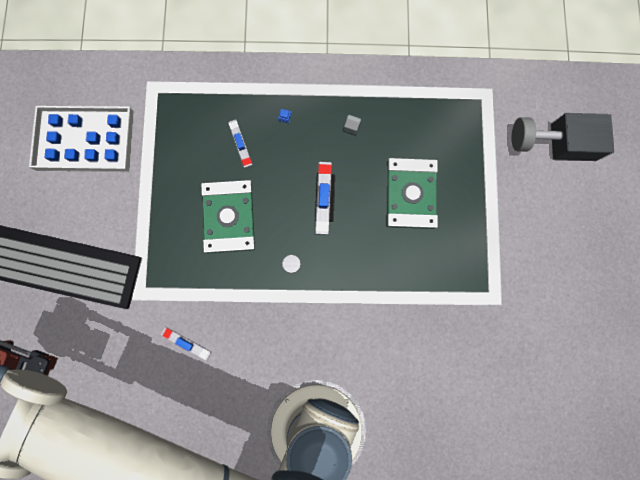

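View pics/side1.png

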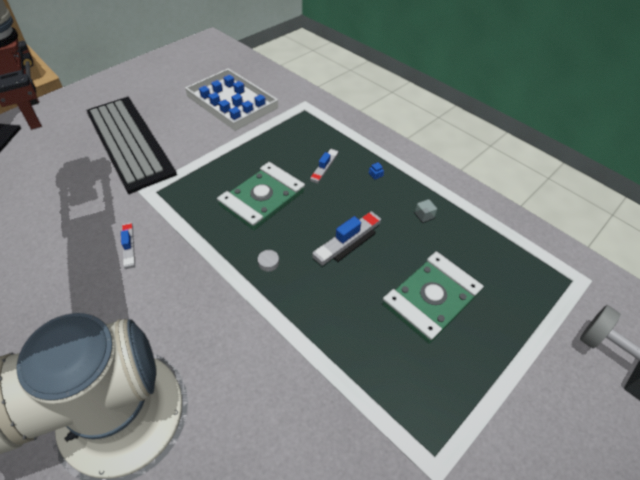

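The top view shows three red/white bars with blue blocks: A at (324,198) on the black pad, about 70 px long; B at (240,143), about 45 px; and C at (186,344), about 50 px. I choose A, the largest and the one on the pad. The covers are at (227,216), left, and (413,193), right. The ring gauge is at (291,264), the glass cube at (352,124) and the blue box at (285,115). Next is a close crop.

```bash
python3 - <<'E'
import cv2
im=cv2.imread("pics/top1.png")[145:265,190:450]
cv2.imwrite("pics/crop1.png",cv2.resize(im,None,fx=3,fy=3,interpolation=cv2.INTER_CUBIC))
E
```

```text
(no output)
```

View pics/crop1.png

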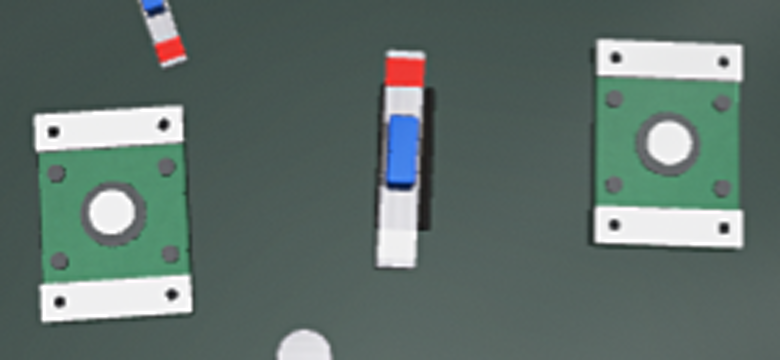

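The crop confirms A: a long bar overhanging a black pad, red end at the top (crop (406,51)), white end at the bottom (396,267). The cover land corners and hubs (111,212) and (668,143) are clear.

```bash
python3 - <<'E'
from h import *
f=lambda p:(np.array(p,float)+.5)/3-.5+[190,145]
def rep(n,P,z):
    w=pix2w("top",f(P),z)[:,:2]; d=(w[0]+w[1]-w[2]-w[3])/2
    print(n,w.mean(0).round(4),"yaw",np.arctan2(d[1],d[0]).round(4),"len",np.linalg.norm(d).round(4))
rep("bar",[(387,51),(425,51),(376,266),(415,268)],.024)
rep("c1",[(34,115),(183,107),(41,321),(192,312)],.026)
rep("c2",[(597,39),(743,44),(593,243),(742,247)],.026)
print("hubs",pix2w("top",f([(111,212),(668,143)]),.026))
print("blk",pix2w("top",f([(403,151)]),.058))
g=lambda uv:pix2w("top",uv,.03)[:, :2].round(3)
print("others box,cube,ring",g([(285,115),(352,124),(291,264)]))
s=status.read_state()
from scipy.spatial.transform import Rotation as R
print(R.from_rotvec(s["ee_rot"]).as_matrix().round(3),s["position"])
E
```

```text
bar [ 0.5531 -0.01  ] yaw -0.0382 len 0.1805
c1 [0.5036 0.2233] yaw 0.0753 len 0.1693
c2 [ 0.5694 -0.2303] yaw -0.0293 len 0.1712
hubs [[ 0.50419776  0.22444227  0.026     ]
 [ 0.5687276  -0.22943328  0.026     ]]
blk [[ 0.55127877 -0.01054054  0.058     ]]
others box,cube,ring [[ 0.761  0.088]
 [ 0.74  -0.08 ]
 [ 0.388  0.066]]
[[-0.95   0.312 -0.001]
 [ 0.312  0.95  -0.002]
 [ 0.    -0.002 -1.   ]] [0.18736112 0.56965062 0.1853351 ]
```

Emit:
{"fn": "servo_tool", "kwargs": {
  "increments": [
    [0, 0, 0, 0, 0, -0.14],
    [0, 0, 0, 0, 0, -0.139],
    [-1.5, -2.2, 0, 0, 0, 0],
    [-2.6, -3.8, 0, 0, 0, 0],
    [-2.6, -3.8, 0, 0, 0, 0],
    [-2.6, -3.8, 0, 0, 0, 0],
    [-2.6, -3.8, 0, 0, 0, 0],
    [-2.6, -3.8, 0, 0, 0, 0],
    [-2.6, -3.8, 0, 0, 0, 0],
    [-2.6, -3.8, 0, 0, 0, 0],
    [-2.6, -3.8, 0, 0, 0, 0],
    [-2.6, -3.8, 0, 0, 0, 0],
    [-2.6, -3.8, 0, 0, 0, 0],
    [-2.6, -3.8, 0, 0, 0, 0],
    [-2.6, -3.8, 0, 0, 0, 0],
    [-2.6, -3.8, 0, 0, 0, 0],
    [-2.6, -3.8, 0, 0, 0, 0],
    [-0.8, -1.2, 0, 0, 0, 0],
    [0, 0, 0, 0, 0, 0]
  ]
}}

```text
time_s: 2.0
position: [0.5524, -0.0122, 0.1851]
ee_rot: [-0.066, -3.139, -0.0]
contact_force: [-0.2, 0.7, -0.6]
finger_gap: 0.0879
finger_force: 0.0
```

```bash
cat >> h.py <<'E'
def pose():
    from scipy.spatial.transform import Rotation as Ro
    s=status.read_state();M=Ro.from_rotvec(s["ee_rot"]).as_matrix()
    return s,np.array(s["position"]),M
def goto(x,y,z,bar_yaw):
    "print shift in tool axes (cm), after a turn about tool z that lines tool -x up with bar_yaw"
    s,p,M=pose();yaw=np.arctan2(-M[1,0],-M[0,0]);dz=bar_yaw-yaw
    c,sn=np.cos(bar_yaw),np.sin(bar_yaw);d=np.array([x,y,z])-p
    print("t",round(s["time_s"],2),"p",p.round(4),"F",np.round(s["contact_force"],1),"gap",round(s["finger_gap"],4),
     "tilt",M[:2,2].round(4),"turn z",round(-dz,4),"shift cm after turn",np.round([100*(-c*d[0]-sn*d[1]),100*(-sn*d[0]+c*d[1]),-100*d[2]],2))
E
python3 - <<'E'
from h import *
goto(.552,-.0105,.186,-.038)
snap("wrist","w1")
E
```

```text
t 2.0 p [ 0.5524 -0.0122  0.1851] F [-0.2  0.7 -0.6] gap 0.0879 tilt [-0.0022  0.0001] turn z -0.0038 shift cm after turn [ 0.05  0.16 -0.09]
```

View pics/w1.png

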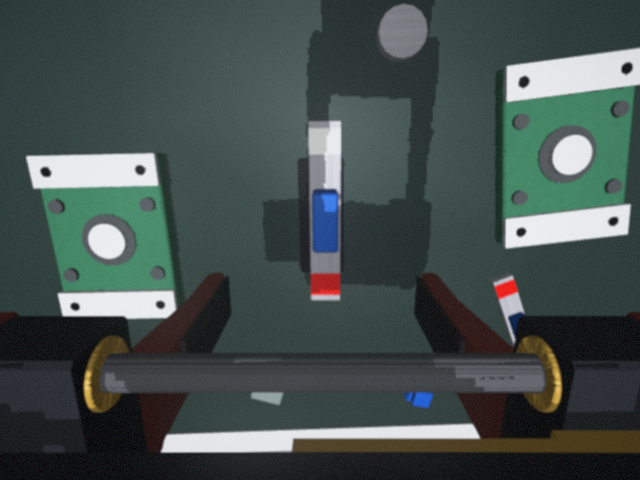

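The wrist view shows the bar upright in the image: white end (325,121), red end (326,299), block (325,221). The hubs are at (107,241), right cover, and (572,155), left cover. I'll measure these again from here.

```bash
python3 - <<'E'
from h import *
w=lambda P,z:pix2w("wrist",P,z)[:,:2]
def rep(n,P):
    d=P[0]+P[1]-P[2]-P[3];print(n,P.mean(0).round(4),np.arctan2(d[1],d[0]).round(4),np.linalg.norm(d/2).round(4))
rep("bar",w([(311,299),(340,299),(308,122),(341,122)],.024))
print("blk",w([(325,203)],.058)) # near the block top's middle only
rep("c2",w([(64,318),(176,318),(27,156),(158,153)],.026))
d=w([(505,248),(505,66)],.026);d=d[0]-d[1];print("c1 yaw",np.arctan2(d[1],d[0]),np.linalg.norm(d))
print("hubs c2 c1",w([(107,241),(572,155)],.027))
E
```

```text
bar [ 0.5571 -0.0089] -0.0324 0.1788
blk [[ 0.53781424 -0.00844768]]
c2 [ 0.5735 -0.2285] -0.0327 0.1701
c1 yaw 0.09148404491255938 0.17057893714200364
hubs c2 c1 [[ 0.57302086 -0.22801964]
 [ 0.50703266  0.22577653]]
```

Emit:
{"fn": "servo_tool", "kwargs": {
  "increments": [
    [-0.25, 0.27, 1.5, 0, 0, 0],
    [0, 0, 3.5, 0, 0, 0],
    [0, 0, 3.5, 0, 0, 0],
    [0, 0, 3.0, 0, 0, 0],
    [0, 0, 2.0, 0, 0, 0],
    [0, 0, 1.2, 0, 0, 0],
    [0, 0, 0.8, 0, 0, 0],
    [0, 0, 0, 0, 0, 0],
    [0, 0, 0, 0, 0, 0]
  ]
}}

```text
time_s: 2.95
position: [0.5554, -0.0077, 0.0325]
ee_rot: [0.06, 3.139, -0.0]
contact_force: [0.2, -0.4, -0.1]
finger_gap: 0.0879
finger_force: 0.0
```

Emit:
{"fn": "servo_tool", "kwargs": {
  "increments": [
    [0, 0, 0, 0, 0, 0],
    [0, 0, 0, 0, 0, 0],
    [0, 0, 0, 0, 0, 0],
    [0, 0, 0, 0, 0, 0],
    [0, 0, 0, 0, 0, 0],
    [0, 0, 0, 0, 0, 0],
    [0, 0, 0, 0, 0, 0],
    [0, 0, 0, 0, 0, 0]
  ],
  "gripper": 1
}}

```text
time_s: 3.75
position: [0.5548, -0.008, 0.0313]
ee_rot: [-0.061, -3.141, -0.0]
contact_force: [-0.7, 0.2, -1.2]
finger_gap: 0.0272
finger_force: 0.0
```

Emit:
{"fn": "servo_tool", "kwargs": {
  "increments": [
    [0, 0, 0, 0, 0, 0],
    [0, 0, 0, 0, 0, 0],
    [0, 0, 0, 0, 0, 0]
  ]
}}

```text
time_s: 4.05
position: [0.5548, -0.008, 0.0313]
ee_rot: [-0.061, -3.141, 0.0]
contact_force: [-1.5, 0.1, 0.7]
finger_gap: 0.0036
finger_force: 0.0
```

Emit:
{"fn": "servo_tool", "kwargs": {
  "increments": [
    [0, 0, -0.3, 0, 0, 0],
    [0, 0, -0.7, 0, 0, 0],
    [0, 0, -1.5, 0, 0, 0],
    [0, 0, -2, 0, 0, 0],
    [0, 0, -1, 0, 0, 0],
    [0, 0, 0, 0, 0, 0],
    [0, 0, 0, 0, 0, 0]
  ]
}}

```text
time_s: 4.75
position: [0.555, -0.008, 0.0865]
ee_rot: [0.061, 3.14, -0.0]
contact_force: [-0.3, 1.2, -0.3]
finger_gap: 0.0005
finger_force: 0.0
```

```bash
python3 - <<'E'
from h import *
goto(.5548+.0162,-.008-.2195,.086,-.0335)
E
```

```text
t 4.75 p [ 0.555  -0.008   0.0865] F [-0.3  1.2 -0.3] gap 0.0005 tilt [ 0.0005 -0.    ] turn z -0.0053 shift cm after turn [ -2.34 -21.88   0.05]
```

The fingers shut on nothing, so I need to look.

```bash
python3 - <<'E'
from h import *
a=snap("wrist","w2");b=snap("side","s2")
cv2.imwrite("pics/m2.png",np.hstack([cv2.resize(a,(400,300)),cv2.resize(b[150:350,230:497],(400,300))])[:,:,::-1])
E
```

```text
(no output)
```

View pics/m2.png

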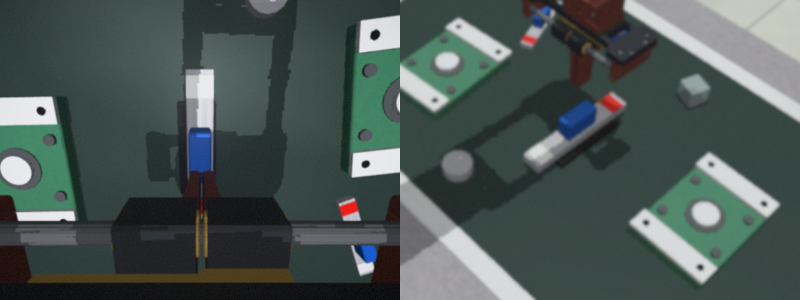

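```bash
python3 - <<'E'
from h import *
s,p,M=pose();print(p,s["finger_gap"],s["qpos"])
for n in("side","top","wrist"):
    c=calibration(n);K=np.array(c["mtx"]);R=np.array(c["R"]);t=np.array(c["t"])
    P=np.array([p,p+[0,0,.05],[.555,-.009,.058],[.627,-.0113,.024],[.483,-.0065,.024]])
    print(n,cv2.projectPoints(P,cv2.Rodrigues(R)[0],t,K,np.array([c["k1"],0,0,0.]))[0][:,0].round(1).tolist())
a=snap("top","t3");b=cv2.imread("pics/s2.png")
cv2.imwrite("pics/m3.png",np.hstack([cv2.resize(a[100:280,240:420][:,:,::-1],(400,400),interpolation=2),cv2.resize(b[100:280,270:450],(400,400),interpolation=2)]))
E
```

```text
[ 0.55433362 -0.00799255  0.08529234] 0.00035398804579917073 [-7.57883405e-02 -2.63843039e-02  1.52919333e+00  5.73460752e-06
  1.64037951e+00 -1.60775331e+00]
side [[349.2, 216.2], [350.9, 199.3], [348.8, 225.0], [370.4, 219.0], [323.5, 252.6]]
top [[323.4, 191.2], [324.2, 186.2], [323.4, 193.5], [324.1, 168.0], [321.6, 225.5]]
wrist [[323.9, 266.8], [324.5, 305.7], [322.2, 253.3], [322.8, 328.0], [321.7, 136.6]]
```

View pics/m3.png

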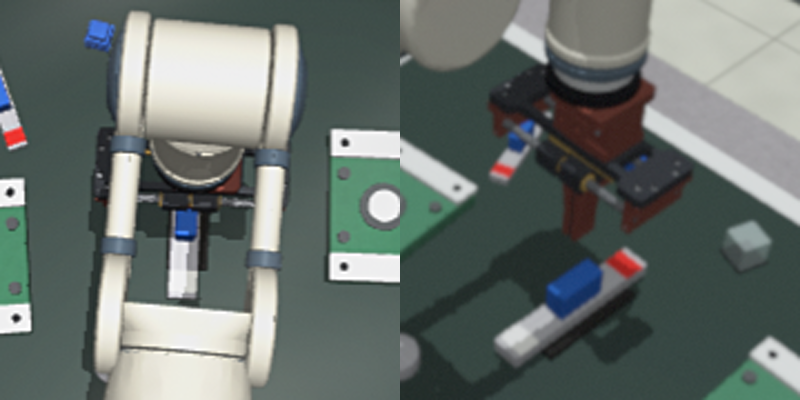

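```bash
python3 - <<'E'
from h import *
s,p,M=pose();c=calibration("wrist")
for d in(0,.01,.02,.03,.04):
    P=np.array([p+M@[x,y,-d] for x in(.01,-.01) for y in(-.044,.044)])
    print(d,cv2.projectPoints(P,cv2.Rodrigues(np.array(c["R"]))[0],np.array(c["t"]),np.array(c["mtx"]),np.array([c["k1"],0,0,0.]))[0][:,0].round(0).tolist())
im=cv2.imread("pics/w1.png")[250:450,120:330];s2=cv2.imread("pics/w2.png")[240:420,230:420]
cv2.imwrite("pics/m4.png",np.hstack([cv2.resize(im,(400,400),interpolation=2),cv2.resize(s2,(400,400),interpolation=2)]))
E
```

```text
0 [[246.0, 250.0], [402.0, 250.0], [248.0, 283.0], [400.0, 283.0]]
0.01 [[242.0, 256.0], [406.0, 256.0], [244.0, 290.0], [404.0, 290.0]]
0.02 [[238.0, 262.0], [411.0, 262.0], [240.0, 298.0], [408.0, 298.0]]
0.03 [[233.0, 269.0], [415.0, 269.0], [236.0, 306.0], [413.0, 306.0]]
0.04 [[228.0, 276.0], [421.0, 276.0], [231.0, 316.0], [418.0, 316.0]]
```

View pics/m4.png

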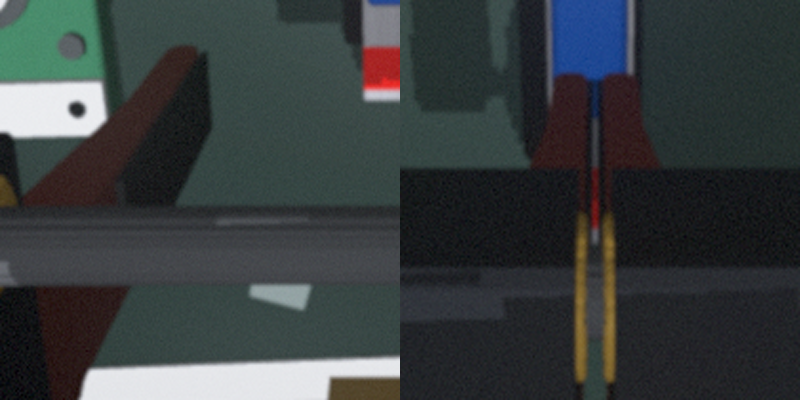

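The fingertips appear about 35 mm short of the reported TCP: the inner tip corner is at (229,276), where d≈0.038 m is expected, and the side view gives about 30 mm. So the fingers closed above the block. I'll open and go about 30 mm lower.

Emit:
{"fn": "servo_tool", "kwargs": {
  "increments": [
    [0, 0, 0, 0, 0, 0],
    [0, 0, 0, 0, 0, 0],
    [0, 0, 0, 0, 0, 0],
    [0, 0, 0, 0, 0, 0],
    [0, 0, 0, 0, 0, 0],
    [0, 0, 0, 0, 0, 0],
    [0, 0, 0, 0, 0, 0],
    [0, 0, 2, 0, 0, 0],
    [0, 0, 2, 0, 0, 0],
    [0, 0, 1.5, 0, 0, 0],
    [0, 0, 1, 0, 0, 0],
    [0, 0, 0.8, 0, 0, 0],
    [0, 0, 0.6, 0, 0, 0],
    [0, 0, 0.4, 0, 0, 0],
    [0, 0, 0, 0, 0, 0]
  ],
  "gripper": 0
}}

```text
time_s: 6.4
position: [0.5547, -0.008, 0.0031]
ee_rot: [-0.061, -3.141, -0.0]
contact_force: [0.2, 0.5, 0.0]
finger_gap: 0.0879
finger_force: 0.0
```

Emit:
{"fn": "servo_tool", "kwargs": {
  "increments": [
    [0, 0, 0, 0, 0, 0],
    [0, 0, 0, 0, 0, 0],
    [0, 0, 0, 0, 0, 0],
    [0, 0, 0, 0, 0, 0],
    [0, 0, 0, 0, 0, 0],
    [0, 0, 0, 0, 0, 0],
    [0, 0, 0, 0, 0, 0],
    [0, 0, 0, 0, 0, 0],
    [0, 0, 0, 0, 0, 0],
    [0, 0, 0, 0, 0, 0]
  ],
  "gripper": 1
}}

```text
time_s: 7.4
position: [0.5549, -0.0084, 0.0034]
ee_rot: [0.061, 3.141, -0.001]
contact_force: [-0.1, -2.5, 0.3]
finger_gap: 0.0235
finger_force: 29.9
```

Gripped (23.5 mm, 30 N). Lift, then compute the transfer to cover 2.

Emit:
{"fn": "servo_tool", "kwargs": {
  "increments": [
    [0, 0, -0.2, 0, 0, 0],
    [0, 0, -0.5, 0, 0, 0],
    [0, 0, -1.3, 0, 0, 0],
    [0, 0, -2, 0, 0, 0],
    [0, 0, -1, 0, 0, 0],
    [0, 0, 0, 0, 0, 0]
  ]
}}

```text
time_s: 8.0
position: [0.5563, -0.008, 0.0561]
ee_rot: [0.061, 3.137, -0.0]
contact_force: [-0.1, 0.6, -3.3]
finger_gap: 0.0235
finger_force: 29.9
```

```bash
python3 - <<'E'
from h import *
goto(.5549+.0162,-.0084-.2195,.0534,-.0355)
E
```

```text
t 8.0 p [ 0.5563 -0.008   0.0561] F [-0.1  0.6 -3.3] gap 0.0235 tilt [ 0.0045 -0.0003] turn z -0.0032 shift cm after turn [ -2.26 -21.92   0.27]
```

Emit:
{"fn": "servo_tool", "kwargs": {
  "increments": [
    [-0.1, -0.9, 0, 0, 0, 0],
    [-0.2, -2, 0, 0, 0, 0],
    [-0.3, -3, 0, 0, 0, 0],
    [-0.4, -3.5, 0, 0, 0, 0],
    [-0.4, -3.5, 0, 0, 0, 0],
    [-0.4, -3.5, 0, 0, 0, 0],
    [-0.3, -3, 0, 0, 0, -0.003],
    [-0.2, -1.7, 0, 0, 0, 0],
    [-0.1, -0.8, 0, 0, 0, 0],
    [0, 0, 0, 0, 0, 0],
    [0, 0, 0, 0, 0, 0],
    [0, 0, 0, 0, 0, 0]
  ]
}}

```text
time_s: 9.2
position: [0.5706, -0.2264, 0.0533]
ee_rot: [-0.054, -3.141, -0.001]
contact_force: [0.2, 0.8, -3.5]
finger_gap: 0.0241
finger_force: 29.9
```

```bash
python3 - <<'E'
from h import *
goto(.5549+.0162,-.0084-.2195,.0226,-.0315)
a=snap("wrist","w5");cv2.imwrite("pics/w5c.png",a[:360,100:560,::-1])
E
```

```text
t 9.2 p [ 0.5706 -0.2264  0.0533] F [ 0.2  0.8 -3.5] gap 0.0241 tilt [-0.      0.0005] turn z -0.0028 shift cm after turn [-0.06 -0.15  3.07]
```

View pics/w5c.png

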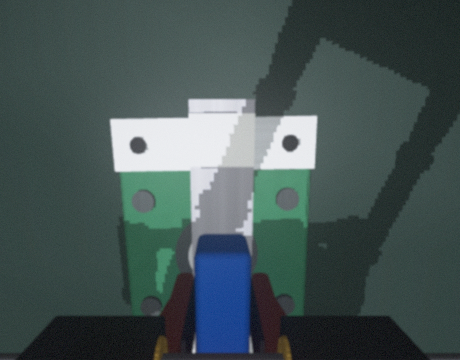

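The bar is held level over the right cover and centred (bar about x=222, cover about 214, with parallax). I'll lower it softly.

Emit:
{"fn": "servo_tool", "kwargs": {
  "increments": [
    [-0.05, -0.12, 0.5, 0, 0, 0],
    [0, 0, 1, 0, 0, 0],
    [0, 0, 0.8, 0, 0, 0],
    [0, 0, 0.4, 0, 0, 0],
    [0, 0, 0.2, 0, 0, 0],
    [0, 0, 0, 0, 0, 0],
    [0, 0, 0, 0, 0, 0]
  ]
}}

```text
time_s: 9.95
position: [0.571, -0.2291, 0.0247]
ee_rot: [0.056, 3.141, -0.0]
contact_force: [0.1, 0.4, -3.5]
finger_gap: 0.0239
finger_force: 29.9
```

Emit:
{"fn": "servo_tool", "kwargs": {
  "increments": [
    [0, 0, 0.05, 0, 0, 0],
    [0, 0, 0.05, 0, 0, 0],
    [0, 0, 0, 0, 0, 0]
  ]
}}

```text
time_s: 10.25
position: [0.571, -0.229, 0.0235]
ee_rot: [0.056, 3.141, -0.0]
contact_force: [-0.5, 0.3, -3.0]
finger_gap: 0.0239
finger_force: 29.9
```

Emit:
{"fn": "servo_tool", "kwargs": {
  "increments": [
    [0, 0, 0.05, 0, 0, 0],
    [0, 0, 0.05, 0, 0, 0],
    [0, 0, 0, 0, 0, 0]
  ]
}}

```text
time_s: 10.55
position: [0.5708, -0.229, 0.0222]
ee_rot: [-0.056, -3.141, -0.0]
contact_force: [0.9, -0.4, -3.4]
finger_gap: 0.024
finger_force: 29.9
```

Emit:
{"fn": "servo_tool", "kwargs": {
  "increments": [
    [0, 0, 0.05, 0, 0, 0],
    [0, 0, 0, 0, 0, 0]
  ]
}}

```text
time_s: 10.75
position: [0.5708, -0.229, 0.0217]
ee_rot: [-0.056, -3.141, -0.0]
contact_force: [-0.9, 0.7, -3.5]
finger_gap: 0.0236
finger_force: 29.9
```

Emit:
{"fn": "servo_tool", "kwargs": {
  "increments": [
    [0, 0, 0.05, 0, 0, 0],
    [0, 0, 0, 0, 0, 0]
  ]
}}

```text
time_s: 10.95
position: [0.5709, -0.229, 0.0213]
ee_rot: [-0.056, -3.141, -0.0]
contact_force: [-0.6, 1.5, -3.8]
finger_gap: 0.0237
finger_force: 29.9
```

Emit:
{"fn": "servo_tool", "kwargs": {
  "increments": [
    [0, 0, 0.05, 0, 0, 0],
    [0, 0, 0, 0, 0, 0]
  ]
}}

```text
time_s: 11.15
position: [0.5708, -0.229, 0.0207]
ee_rot: [-0.056, -3.141, -0.0]
contact_force: [0.4, 0.6, -4.4]
finger_gap: 0.0242
finger_force: 29.9
```

Emit:
{"fn": "servo_tool", "kwargs": {
  "increments": [
    [0, 0, 0.05, 0, 0, 0],
    [0, 0, 0, 0, 0, 0]
  ]
}}

```text
time_s: 11.35
position: [0.5708, -0.229, 0.0202]
ee_rot: [-0.056, -3.141, -0.0]
contact_force: [-0.6, -0.6, -3.5]
finger_gap: 0.024
finger_force: 29.9
```

Emit:
{"fn": "servo_tool", "kwargs": {
  "increments": [
    [0, 0, 0.05, 0, 0, 0],
    [0, 0, 0, 0, 0, 0]
  ]
}}

```text
time_s: 11.55
position: [0.5708, -0.229, 0.0197]
ee_rot: [-0.056, -3.141, -0.0]
contact_force: [-0.6, 0.1, -3.0]
finger_gap: 0.0236
finger_force: 29.9
```

Emit:
{"fn": "servo_tool", "kwargs": {
  "increments": [
    [0, 0, 0.05, 0, 0, 0],
    [0, 0, 0, 0, 0, 0]
  ]
}}

```text
time_s: 11.75
position: [0.5709, -0.229, 0.0194]
ee_rot: [0.056, 3.141, -0.0]
contact_force: [-1.1, -1.4, -3.8]
finger_gap: 0.0238
finger_force: 29.9
```

Emit:
{"fn": "servo_tool", "kwargs": {
  "increments": [
    [0, 0, 0.05, 0, 0, 0],
    [0, 0, 0, 0, 0, 0]
  ]
}}

```text
time_s: 11.95
position: [0.571, -0.229, 0.0194]
ee_rot: [0.056, 3.141, -0.0]
contact_force: [-1.8, 0.5, -0.5]
finger_gap: 0.0237
finger_force: 29.9
```

Contact at 0.0194, the height expected for a bar resting on the lands. Release, rise, shut the fingers and go over the red end.

Emit:
{"fn": "servo_tool", "kwargs": {
  "increments": [
    [0, 0, 0, 0, 0, 0],
    [0, 0, 0, 0, 0, 0],
    [0, 0, 0, 0, 0, 0],
    [0, 0, 0, 0, 0, 0],
    [0, 0, 0, 0, 0, 0],
    [0, 0, 0, 0, 0, 0],
    [0, 0, 0, 0, 0, 0],
    [0, 0, -0.5, 0, 0, 0],
    [0, 0, -1.5, 0, 0, 0],
    [0, 0, -2, 0, 0, 0],
    [0, 0, -1, 0, 0, 0],
    [0, 0, 0, 0, 0, 0]
  ],
  "gripper": 0
}}

```text
time_s: 13.15
position: [0.5723, -0.2296, 0.0722]
ee_rot: [0.056, 3.136, -0.003]
contact_force: [-0.2, -0.2, -1.1]
finger_gap: 0.0879
finger_force: 0.0
```

Emit:
{"fn": "servo_tool", "kwargs": {
  "increments": [
    [-0.7, 0, 0, 0, 0, 0],
    [-1.5, 0, 0, 0, 0, 0],
    [-2, 0, 0, 0, 0, 0],
    [-2, 0, 0, 0, 0, 0],
    [-1, 0, 0, 0, 0, 0],
    [0, 0, 0, 0, 0, 0],
    [0, 0, 0, 0, 0, 0],
    [0, 0, 0, 0, 0, 0],
    [0, 0, 0, 0, 0, 0],
    [0, 0, 0, 0, 0, 0],
    [0, 0, 0, 0, 0, 0],
    [0, 0, 0, 0, 0, 0]
  ],
  "gripper": 1
}}

```text
time_s: 14.35
position: [0.6427, -0.2317, 0.0691]
ee_rot: [0.056, 3.141, -0.0]
contact_force: [-0.2, -0.1, 1.2]
finger_gap: 0.0005
finger_force: 0.0
```

```bash
python3 - <<'E'
from h import *
goto(.571+.072,-.229-.0023,.012,-.0325)
a=snap("side","s6");b=snap("wrist","w6")
c=calibration("side")
cv2.imwrite("pics/m6.png",np.hstack([cv2.resize(a[180:360,340:520],(400,400),interpolation=2),cv2.resize(b[:400,120:520],(400,400))])[:,:,::-1])
E
```

```text
t 14.35 p [ 0.6427 -0.2317  0.0691] F [-0.2 -0.1  1.2] gap 0.0005 tilt [ 0.0003 -0.0002] turn z -0.0034 shift cm after turn [-0.02  0.04  5.71]
```

View pics/m6.png

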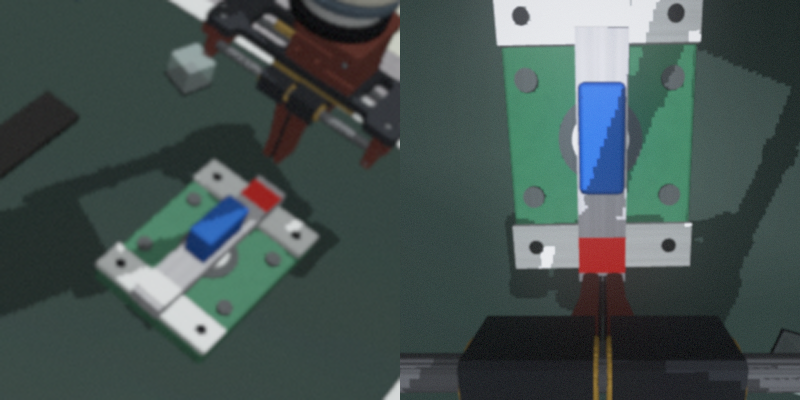

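The bar lies centred on the right cover, lengthwise over both lands, with the red end in front of the fingertips at right-panel (602,260). Descend and feel.

Emit:
{"fn": "servo_tool", "kwargs": {
  "increments": [
    [0, 0, 0.7, 0, 0, 0],
    [0, 0, 1.5, 0, 0, 0],
    [0, 0, 1.5, 0, 0, 0],
    [0, 0, 0.8, 0, 0, 0],
    [0, 0, 0.4, 0, 0, 0],
    [0, 0, 0.2, 0, 0, 0],
    [0, 0, 0, 0, 0, 0],
    [0, 0, 0, 0, 0, 0]
  ]
}}

```text
time_s: 15.25
position: [0.6432, -0.2318, 0.0186]
ee_rot: [0.056, 3.14, -0.001]
contact_force: [-0.2, 0.8, 0.5]
finger_gap: 0.0004
finger_force: 0.0
```

Emit:
{"fn": "servo_tool", "kwargs": {
  "increments": [
    [0, 0, 0.1, 0, 0, 0],
    [0, 0, 0.1, 0, 0, 0],
    [0, 0, 0, 0, 0, 0]
  ]
}}

```text
time_s: 15.55
position: [0.6428, -0.2316, 0.0159]
ee_rot: [0.056, 3.141, -0.0]
contact_force: [0.3, 0.0, 0.0]
finger_gap: 0.0005
finger_force: 0.0
```

Emit:
{"fn": "servo_tool", "kwargs": {
  "increments": [
    [0, 0, 0.1, 0, 0, 0],
    [0, 0, 0.1, 0, 0, 0],
    [0, 0, 0, 0, 0, 0]
  ]
}}

```text
time_s: 15.85
position: [0.6427, -0.2315, 0.0136]
ee_rot: [-0.056, -3.141, -0.0]
contact_force: [-0.5, 0.8, -0.6]
finger_gap: 0.0001
finger_force: 0.0
```

Emit:
{"fn": "servo_tool", "kwargs": {
  "increments": [
    [0, 0, 0.1, 0, 0, 0],
    [0, 0, 0.1, 0, 0, 0],
    [0, 0, 0, 0, 0, 0]
  ]
}}

```text
time_s: 16.15
position: [0.6427, -0.2315, 0.0116]
ee_rot: [-0.056, -3.141, -0.0]
contact_force: [0.9, -0.4, 0.6]
finger_gap: 0.0004
finger_force: 0.0
```

Emit:
{"fn": "servo_tool", "kwargs": {
  "increments": [
    [0, 0, 0.1, 0, 0, 0],
    [0, 0, 0, 0, 0, 0]
  ]
}}

```text
time_s: 16.35
position: [0.6428, -0.2316, 0.0107]
ee_rot: [-0.056, -3.141, -0.0]
contact_force: [0.2, 0.5, 0.4]
finger_gap: 0.0002
finger_force: 0.0
```

Emit:
{"fn": "servo_tool", "kwargs": {
  "increments": [
    [0, 0, 0.1, 0, 0, 0],
    [0, 0, 0, 0, 0, 0]
  ]
}}

```text
time_s: 16.55
position: [0.6428, -0.2315, 0.0097]
ee_rot: [-0.056, -3.141, -0.0]
contact_force: [-0.4, 0.4, -1.5]
finger_gap: 0.0003
finger_force: 0.0
```

Emit:
{"fn": "servo_tool", "kwargs": {
  "increments": [
    [0, 0, 0.1, 0, 0, 0],
    [0, 0, 0, 0, 0, 0]
  ]
}}

```text
time_s: 16.75
position: [0.6428, -0.2315, 0.0086]
ee_rot: [-0.056, -3.141, -0.0]
contact_force: [-0.1, -0.3, -1.2]
finger_gap: 0.0002
finger_force: 0.0
```

Emit:
{"fn": "servo_tool", "kwargs": {
  "increments": [
    [0, 0, 0.1, 0, 0, 0],
    [0, 0, 0, 0, 0, 0]
  ]
}}

```text
time_s: 16.95
position: [0.6427, -0.2315, 0.0076]
ee_rot: [-0.056, -3.141, -0.0]
contact_force: [-0.9, 0.4, 0.8]
finger_gap: 0.0002
finger_force: 0.0
```

Emit:
{"fn": "servo_tool", "kwargs": {
  "increments": [
    [0, 0, 0.1, 0, 0, 0],
    [0, 0, 0, 0, 0, 0]
  ]
}}

```text
time_s: 17.15
position: [0.6427, -0.2315, 0.0067]
ee_rot: [-0.056, -3.141, -0.0]
contact_force: [0.5, -0.0, -0.3]
finger_gap: 0.0004
finger_force: 0.0
```

Emit:
{"fn": "servo_tool", "kwargs": {
  "increments": [
    [0, 0, 0.1, 0, 0, 0],
    [0, 0, 0, 0, 0, 0]
  ]
}}

```text
time_s: 17.35
position: [0.6428, -0.2315, 0.0056]
ee_rot: [-0.056, -3.141, -0.0]
contact_force: [0.3, -0.1, 0.4]
finger_gap: 0.0005
finger_force: 0.0
```

Emit:
{"fn": "servo_tool", "kwargs": {
  "increments": [
    [0, 0, 0.07, 0, 0, 0],
    [0, 0, 0, 0, 0, 0]
  ]
}}

```text
time_s: 17.55
position: [0.6428, -0.2315, 0.005]
ee_rot: [-0.056, -3.141, -0.0]
contact_force: [0.2, 0.2, -0.7]
finger_gap: -0.0
finger_force: 0.0
```

Emit:
{"fn": "servo_tool", "kwargs": {
  "increments": [
    [0, 0, 0.07, 0, 0, 0],
    [0, 0, 0, 0, 0, 0]
  ]
}}

```text
time_s: 17.75
position: [0.6428, -0.2316, 0.0043]
ee_rot: [-0.056, -3.141, -0.0]
contact_force: [0.4, 0.8, -0.1]
finger_gap: 0.0003
finger_force: 0.0
```

Emit:
{"fn": "servo_tool", "kwargs": {
  "increments": [
    [0, 0, 0.07, 0, 0, 0],
    [0, 0, 0, 0, 0, 0]
  ]
}}

```text
time_s: 17.95
position: [0.6429, -0.2316, 0.0041]
ee_rot: [0.056, 3.141, -0.0]
contact_force: [-0.8, -0.2, 1.8]
finger_gap: 0.0004
finger_force: 1.0
```

Emit:
{"fn": "servo_tool", "kwargs": {
  "increments": [
    [0, 0, 0.07, 0, 0, 0],
    [0, 0, 0, 0, 0, 0]
  ]
}}

```text
time_s: 18.15
position: [0.6429, -0.2316, 0.0041]
ee_rot: [0.056, 3.141, -0.0]
contact_force: [-3.1, 0.8, 4.9]
finger_gap: 0.0004
finger_force: 2.5
```

Emit:
{"fn": "servo_tool", "kwargs": {
  "increments": [
    [0, 0, 0.07, 0, 0, 0],
    [0, 0, 0, 0, 0, 0]
  ]
}}

```text
time_s: 18.35
position: [0.6429, -0.2316, 0.004]
ee_rot: [0.056, 3.14, -0.001]
contact_force: [-4.1, 1.2, 8.0]
finger_gap: 0.0003
finger_force: 3.7
```

Red end is firm: 8 N at z=0.0041 with no drop. Now the white end.

Emit:
{"fn": "servo_tool", "kwargs": {
  "increments": [
    [0, 0, 0, 0, 0, 0],
    [0, 0, -0.3, 0, 0, 0],
    [0, 0, -1.2, 0, 0, 0],
    [0, 0, -2, 0, 0, 0],
    [0, 0, -1.5, 0, 0, 0],
    [0, 0, -0.5, 0, 0, 0],
    [0.5, 0, 0, 0, 0, 0],
    [1.5, 0, 0, 0, 0, 0],
    [2.5, 0, 0, 0, 0, 0],
    [3, 0, 0, 0, 0, 0],
    [3, 0, 0, 0, 0, 0],
    [2, 0, 0, 0, 0, 0],
    [1.3, 0, 0, 0, 0, 0],
    [0.6, 0, 0, 0, 0, 0],
    [0, 0, 0, 0, 0, 0],
    [0, 0, 0, 0, 0, 0]
  ]
}}

```text
time_s: 19.95
position: [0.4991, -0.2264, 0.057]
ee_rot: [-0.056, -3.141, -0.0]
contact_force: [-0.2, -0.2, -1.4]
finger_gap: 0.0001
finger_force: 0.0
```

```bash
python3 - <<'E'
from h import *
goto(.571-.072,-.229+.0023,.0055,-.0325)
E
```

```text
t 19.95 p [ 0.4991 -0.2264  0.057 ] F [-0.2 -0.2 -1.4] gap 0.0001 tilt [-0.0001  0.0002] turn z -0.0033 shift cm after turn [ 0.01 -0.03  5.15]
```

Emit:
{"fn": "servo_tool", "kwargs": {
  "increments": [
    [0, 0, 0.7, 0, 0, 0],
    [0, 0, 1.5, 0, 0, 0],
    [0, 0, 1.4, 0, 0, 0],
    [0, 0, 0.8, 0, 0, 0],
    [0, 0, 0.4, 0, 0, 0],
    [0, 0, 0.2, 0, 0, 0],
    [0, 0, 0, 0, 0, 0],
    [0, 0, 0, 0, 0, 0]
  ]
}}

```text
time_s: 20.75
position: [0.4993, -0.2266, 0.008]
ee_rot: [0.056, 3.14, -0.001]
contact_force: [-0.1, -0.4, 0.1]
finger_gap: 0.0008
finger_force: 0.0
```

Emit:
{"fn": "servo_tool", "kwargs": {
  "increments": [
    [0, 0, 0.1, 0, 0, 0],
    [0, 0, 0, 0, 0, 0]
  ]
}}

```text
time_s: 20.95
position: [0.4991, -0.2265, 0.0067]
ee_rot: [0.056, 3.141, -0.0]
contact_force: [0.5, -0.5, -0.3]
finger_gap: 0.0003
finger_force: 0.0
```

Emit:
{"fn": "servo_tool", "kwargs": {
  "increments": [
    [0, 0, 0.1, 0, 0, 0],
    [0, 0, 0, 0, 0, 0]
  ]
}}

```text
time_s: 21.15
position: [0.4989, -0.2264, 0.0053]
ee_rot: [-0.056, -3.141, 0.0]
contact_force: [0.8, 0.3, 0.1]
finger_gap: 0.0004
finger_force: 0.0
```

Emit:
{"fn": "servo_tool", "kwargs": {
  "increments": [
    [0, 0, 0.1, 0, 0, 0],
    [0, 0, 0, 0, 0, 0]
  ]
}}

```text
time_s: 21.35
position: [0.4988, -0.2263, 0.0042]
ee_rot: [-0.056, -3.141, -0.0]
contact_force: [0.2, 0.3, -0.4]
finger_gap: 0.0005
finger_force: 0.0
```

Emit:
{"fn": "servo_tool", "kwargs": {
  "increments": [
    [0, 0, 0.07, 0, 0, 0],
    [0, 0, 0, 0, 0, 0]
  ]
}}

```text
time_s: 21.55
position: [0.4989, -0.2264, 0.0041]
ee_rot: [0.056, 3.141, -0.0]
contact_force: [-1.5, 1.2, 3.1]
finger_gap: 0.0004
finger_force: 1.7
```

Emit:
{"fn": "servo_tool", "kwargs": {
  "increments": [
    [0, 0, 0.07, 0, 0, 0],
    [0, 0, 0, 0, 0, 0]
  ]
}}

```text
time_s: 21.75
position: [0.4989, -0.2264, 0.004]
ee_rot: [0.056, 3.141, -0.0]
contact_force: [-2.8, 2.1, 7.5]
finger_gap: 0.0004
finger_force: 3.5
```

The white end is also firm at 7.5 N, at the same height (0.0041), so the bar does not rock. Retract and check once.

Emit:
{"fn": "servo_tool", "kwargs": {
  "increments": [
    [0, 0, 0, 0, 0, 0],
    [0, 0, -0.3, 0, 0, 0],
    [0, 0, -1.2, 0, 0, 0],
    [0, 0, -2.5, 0, 0, 0],
    [0, 0, -3, 0, 0, 0],
    [0, 0, -2, 0, 0, 0],
    [0, 0, -1, 0, 0, 0],
    [0, 0, 0, 0, 0, 0],
    [0, 0, 0, 0, 0, 0]
  ]
}}

```text
time_s: 22.65
position: [0.4986, -0.2263, 0.102]
ee_rot: [-0.056, -3.14, -0.001]
contact_force: [0.4, -0.4, -0.7]
finger_gap: 0.0008
finger_force: 0.0
```

```bash
python3 - <<'E'
from h import *
goto(.499,-.226,.1,-.0325)
a=snap("side","s7")
E
```

```text
t 22.65 p [ 0.4986 -0.2263  0.102 ] F [ 0.4 -0.4 -0.7] gap 0.0008 tilt [-0.001   0.0005] turn z -0.0033 shift cm after turn [-0.04  0.03  0.2 ]
```

View pics/s7.png

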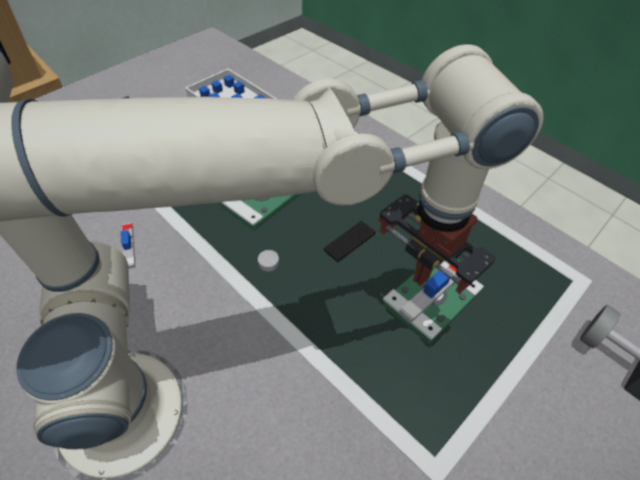

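The bar lies across the right cover at (437,285). The ring gauge is undisturbed at (268,260), and the gripper is clear above the bar.

```bash
python3 -c "
from plant import env
print(env.job_done())"
```

```text
the job is handed in; nothing more can be done
None
```

The straightedge lies released on the right cover (cover_2), which held firm when I pressed the red end (8.0 N) and then the white end (7.5 N), so I did not need to move it to the left cover; the job is handed in at about 23 s.

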